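# Kettle on, tea dish turned to the mug

### The arm

A 6-joint arm with a two-finger parallel gripper is mounted at the origin on the work surface. World frame = base frame: x ahead of the robot, y to its left, z up, the work surface at z = 0. Lengths are in mm, angles in rad, forces in N, time in s.
With the tool pointing down it reaches from about 350 to 975 mm from the base axis. Payload 4.9 kg.
Tool frame: the origin (TCP) lies at the very end of the fingers, on their centre line; the grasp point (between the pads) lies 19 mm behind it; z points along the fingers, y is the line along which they close (so a half turn about z gives the same grasp; the last joint's range is limited). The gripper opens to 85 mm and grips with 20 to 120 N. Pads are 22 mm wide; open, the fingers measure 114 mm over their backs; the gripper's body (76 mm by 85 mm) begins 54 mm behind the grasp point. The pads swing forward as they close: fully open they stand 13 mm farther back than shut.
Start: joints at [1.022, 0.053, 1.613, -0, 1.476, -0.119], TCP at [260.418, 568.141, 231.304] pointing down, gripper open.
Joint ranges: [-3.01, 3.01], [-1.01, 2.22], [0.06, 2.58], [-1.02, 4.17], [0.09, 2.62], [-3.14, 3.14]. Speed limits (rad/s): [2.57, 2.57, 3.14, 3.14, 3.14, 3.14].

### API

Orientations are given as a unit quaternion [w, x, y, z].
In Python, from station import observe, read_camera, sign_off gives the robot as it stands.
- The arm moves only by the tool move_arm, never from a script. Its argument "steps" is one flat list of numbers, 7 for each row, row after row: the shift along the world's x, y, z in mm, then the turn, a rotation vector about the world's x, y, z in rad, then the finger opening in mm, from 0 to 85.4. In form: [tx, ty, tz, rx, ry, rz, hand, tx, ty, tz, rx, ry, rz, hand, ...]. A call has 1 to 8 rows; each row shifts and turns the commanded pose from where the row before left it; what a row does not reach is not made up. A row lasts 1/8 s, in which the tool goes at most 62.5 mm and 10.7 degrees, less where a joint would pass 70% of its speed; a pose out of reach is approached as far as the arm can. A call with a gripper value outside its range is refused whole. The fingers move at their own pace and stop on an object; "squeeze" is the grip in N (left out, the last holds). Time passes only in rows, so rows that do not move let the fingers close. It gives the time, the measured TCP pose, the force, the opening and the grip force at its end, in the units of the state.
- observe(): the state, without advancing time (a new reading comes with each control period).
- read_camera(name): name is "scene" or "side" or "wrist"; returns a dict with "pixels" (480x640x3 uint8, blue, green, red), "depth" (480x640 float32, mm along the optical axis (not along the pixel's ray), 0 where there is no reading), "fx", "fy", "cx", "cy" (pixels), "D" ([k1, k2, p1, p2, k3] as OpenCV has them; the pictures are not rectified), "extrinsics" (4x4, takes a point from world to camera coordinates). Camera axes: x right, y up, looking along -z (the intrinsics and any distortion apply to the point x, -y, -z); pixel columns grow to the right and rows downward; lengths in mm; the calibration is good to about 2 mm. A picture is of the moment at which its call begins.
- sign_off(): hands the job in; it is judged then, once.
The state is a dict: "t": time; "q": joint angles; "joint_vel": joint speeds; "joint_torque": joint torques, N m; "eef_pos": TCP position; "orientation": TCP orientation; "wrist_force": force on the tool from outside, world axes, zero at the start; "moment": the same for the moment, N m; "finger_gap": opening from 0.0 (shut) to 1.0 (fully open); "grasp_force": force on a finger pad.
Only numpy, scipy, OpenCV 4.12 (cv2) and the standard library are available. Lean on these libraries where they do the work, as an engineer would, in place of code of your own. Each camera call takes 0.05 s, during which the arm holds its last target. There are 200 camera calls.

### The job

Start the kettle by pressing the round start button on the hob fully down and letting it spring back up. Then take the tea dish by its arch grip, lift it straight up about 8 cm off its board, and only then turn it a quarter turn in the air, over the board, until its pouring lip points at the mug; keep the dish level and the loose tea ball in the middle of it all the while, without touching the ball. Finish while holding the dish still up there, and leave everything else where it stands.

Things in the scene. Friction and masses are not known exactly. Their poses are not given: they have to be found in the camera images.
- start_button (a joint): Travel of the start button, m: 0 = up, 0.006 = fully down. A plain grey round push button (28 mm across) in a dark round collar, on the near right corner of the free-standing steel hob (340 x 280 x 50 mm, black glass top, white kettle on it) at the left of the counter. It is sprung straight up; fully down takes about 5 N.
- start_button_top (a point): Centre of the top face of the start button, about 72 mm above the counter when up, 10 mm above its collar. z up. The kettle stands about 0.2 m behind it; nothing above it.
- tea_dish: Loose white round dish, 152 mm across, rim 21 mm high; inside a shallow cone (9 degrees, lowest in the middle, 10 mm above the underside). 0.26 to 0.49 kg. Origin: centre of its underside; z up; +x to its flat pouring lip, 40 mm wide. A thin steel arch stands over it from y = -72 to +72 mm, with a wooden grip on top. It starts on the board, lip roughly away from the robot.
- dish_grip (a point): Centre of the wooden grip of the dish's arch, right above the middle of the dish, 115 mm above its underside. The grip is a flat-sided bar 16 mm thick along the dish's x, 70 mm long along the dish's y, 22 mm high; pinch it across its 16 mm from above. Axes as tea_dish.
- dish_middle (a point): The centre of the tea ball when it rests in the middle of the dish: on the dish's axis, 30 mm above the underside. Axes as tea_dish.
- dish_lip (a point): End of the pouring lip, 105 mm from the dish's axis along the dish's +x, 20 mm above its underside.
- tea_ball: Loose steel tea ball, 40 mm across, with small dark holes; origin at its centre. It lies in the middle of the dish under the arch, its top 50 mm above the dish's underside, and can roll.
- board: Fixed square wooden board, 170 x 170 x 8 mm, under the dish. Origin: centre of its underside; z up. At the start the dish's x lies within about 7 degrees of the board's x. The mug stands on one side of the board (its +y or -y) and the sugar pot on the other.
- mug: Loose open white mug with a side handle, 80 mm across, 90 mm high, to the left or the right of the dish, 0.18 to 0.25 m from it. Origin: centre of its underside; the handle is at its +y. It is to be left alone.
- sugar_pot: Bystander: loose white pot with a wooden lid and knob, closed, no handle, 84 mm across, 100 mm high, on the other side of the dish from the mug. Origin: centre of its underside.
- pepper_mill: Bystander: loose dark wooden mill, 54 mm across, 155 mm high, behind the dish to the left. Origin: centre of its underside.
- oil_bottle: Bystander: loose green bottle, 60 mm across, 210 mm high, at the far side. Origin: centre of its underside.
- spice_jar: Bystander: loose small amber jar, 44 mm across, 85 mm high, behind the dish. Origin: centre of its underside.
- spoon: Bystander: loose wooden spoon, 190 mm long, lying flat at the right. Origin on its underside.
Not all that is in view belongs to the job. What is meant by the tea_ball is not red, and is the smaller of those in its own colour.

How it is judged:
By the outcome, as a careful person would: the job done as asked, in the order asked, and still so for the second after the job is handed in, while the arm keeps its last pose, push and grip.
It also fails if it takes over 51 s, if anything falls off the work surface, if the arm or the gripper's body presses on something with over 40 N, if the wrist force passes 120 N, or if a joint passes its speed limit or range.

## Working session

There is one attempt and no reset: what is moved stays moved. The work goes in short steps, Python scripts to look and compute and a tool call to move; the robot and the scene stay as the last step left them, time stands still between calls to the robot, and variables do not carry over. Pictures are saved under pics/ and viewed, at most 10 in all, crops included, and the job is handed in when it is done.

Besides the shell and the picture viewer there is one more tool, called as name(argument=value, ...), one argument or row to a line, values as JSON. move_arm: Moves the arm, as the interface text tells. Its arguments: {"type":"object","properties":{"steps":{"type":"array"},"squeeze":{"type":"number"}},"required":["steps"]}

```bash
mkdir -p pics; cat > h.py <<'E'
import numpy as np, cv2
from station import observe, read_camera, sign_off
def snap(name,fn=None):
    c=read_camera(name)
    if fn: cv2.imwrite('pics/'+fn,c['pixels'])
    np.savez('/tmp/'+name+'.npz',**{k:np.asarray(v) for k,v in c.items()})
    return c
def load(name): return dict(np.load('/tmp/'+name+'.npz'))
def ray(c,u,v):
    K=np.array([[c['fx'],0,c['cx']],[0,c['fy'],c['cy']],[0,0,1.]],float)
    p=cv2.undistortPoints(np.array([[[u,v]]],float),K,np.array(c['D'],float)).ravel()
    E=np.array(c['extrinsics']);R=E[:3,:3];o=-R.T@E[:3,3]
    return o,R.T@np.array([p[0],-p[1],-1.])
def atz(c,u,v,z):
    o,d=ray(c,u,v);return o+d*(z-o[2])/d[2]
def dep(c,u,v,r=1):
    o,d=ray(c,u,v);w=c['depth'][int(v)-r:int(v)+r+1,int(u)-r:int(u)+r+1];w=w[w>0]
    return o+d*np.median(w) if len(w) else None
def cloud(c):
    K=np.array([[c['fx'],0,c['cx']],[0,c['fy'],c['cy']],[0,0,1.]],float)
    v,u=np.mgrid[:480,:640]
    p=cv2.undistortPoints(np.stack([u,v],-1).reshape(-1,1,2).astype(float),K,np.array(c['D'],float)).reshape(480,640,2)
    E=np.array(c['extrinsics']);R=E[:3,:3];o=-R.T@E[:3,3]
    d=np.dstack([p[...,0],-p[...,1],-np.ones((480,640))])*c['depth'][...,None]
    return o+d@R
E
python3 - <<'E'
from h import *
snap('scene','s0.png');snap('side','d0.png')
o=observe();print(o['eef_pos'],o['orientation'],o['wrist_force'],o['t'])
E
```

```text
[260.14513238 567.66400065 230.17094478] [-3.13055776e-04  2.13258143e-01  9.76995425e-01 -8.98310003e-04] [-0.08008779 -0.27711587 -0.3609175 ] 0.1
```

View pics/s0.png

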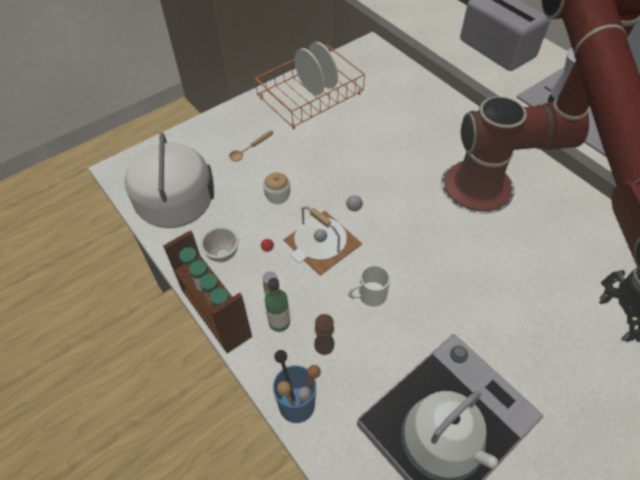

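View pics/d0.png

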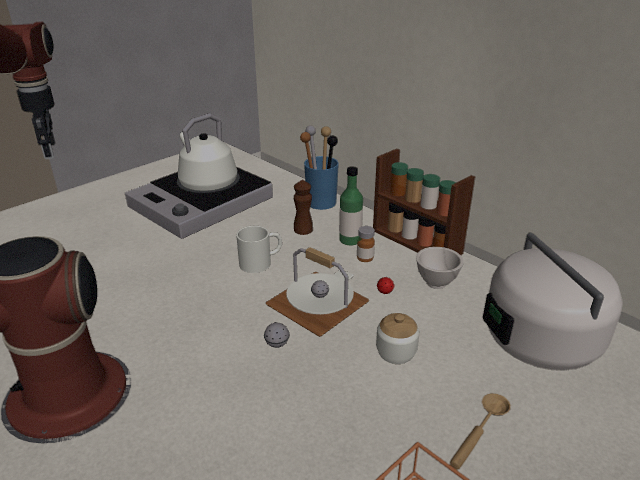

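The scene view shows the robot at right, the hob lower right with its button at about (459,353), the dish at (320,237) and the mug at (374,287). The side view shows the button at (180,210), the grip at (320,256) and the mug at (254,249).

Could be taken for the tea ball:
- grey ball in the dish, scene (320,236), side (320,289)
- larger grey ball on the counter, scene (354,203), side (277,335)
- red ball, scene (267,245), side (386,285)

I choose the smaller grey one in the dish and check it in a crop.

```bash
python3 - <<'E'
from h import *
s=load('scene');d=load('side')
a=cv2.resize(s['pixels'][190:285,270:400],None,fx=6,fy=6,interpolation=cv2.INTER_CUBIC)
b=cv2.resize(d['pixels'][235:345,255:405],None,fx=5.2,fy=5.2,interpolation=cv2.INTER_CUBIC)
cv2.imwrite('pics/c1.png',a);cv2.imwrite('pics/c2.png',b)
for n,c,u,v,z in [('btn',s,459,352,72),('btn',d,180,209,72),('mugrim',s,375,276,90),('mug',d,253,232,90),('grip',s,320,216,115+8+5),('grip',d,320,256,123),('ball',s,320,236,38),('ball',d,320,289,38),('bigball',s,354,203,30)]:
    print(n,atz(c,u,v,z).round(1),dep(c,u,v))
# button from cloud
for n,c in (('s',s),('d',d)):
    P=cloud(c).reshape(-1,3);ok=c['depth'].ravel()>0;P=P[ok]
    b=atz(s,459,352,72)
    m=(np.hypot(P[:,0]-b[0],P[:,1]-b[1])<25)&(P[:,2]>67)&(P[:,2]<78)
    print(n,m.sum(),P[m].mean(0) if m.any() else 0, P[m].min(0),P[m].max(0))
E
```

```text
btn [501.4 381.9  72. ] [499.6994487  381.26666079  68.56971394]
btn [486.3 357.4  72. ] [491.94050213 367.93709076  65.80333075]
mugrim [528.5  98.1  90. ] [503.76652203  75.74368562  37.1216594 ]
mug [533.3  98.7  90. ] [551.71367317 124.01956219  71.64146225]
grip [ 538.2 -127.8  128. ] [ 539.86662932 -125.61059014  131.45738983]
grip [ 540.7 -129.9  123. ] [ 530.67763482 -140.29516529  132.37702361]
ball [ 540.7 -125.5   38. ] [ 546.50564489 -117.7862024    51.22233351]
ball [ 536.5 -133.7   38. ] [ 526.80102707 -143.85897468   48.35448437]
bigball [ 378.6 -165.2   30. ] [ 385.65122912 -157.50749223   42.60705126]
s 73 [499.09541487 383.61799774  69.94669808] [486.24571091 370.4882756   67.08022339] [511.62807329 396.5018016   75.20996455]
d 47 [494.45082443 374.31177239  71.0878832 ] [481.64271535 362.0407991   67.97367651] [508.8289311  394.05068454  75.10870764]
```

View pics/c1.png

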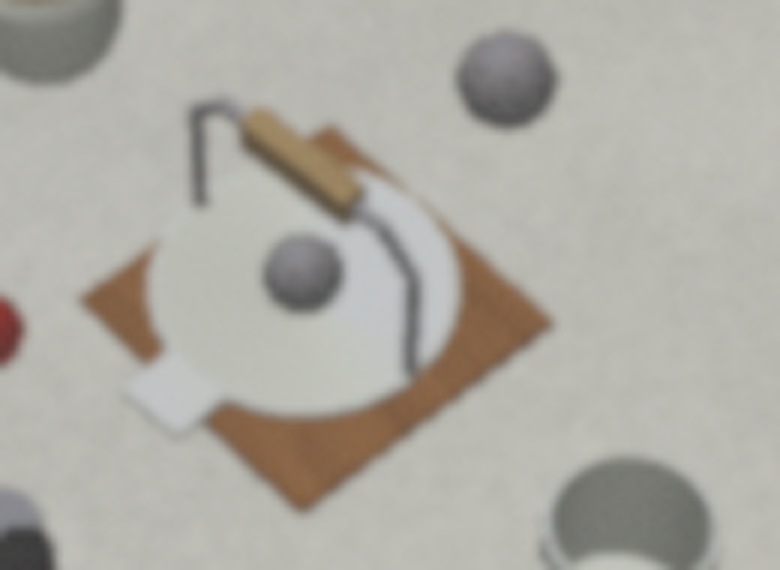

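View pics/c2.png

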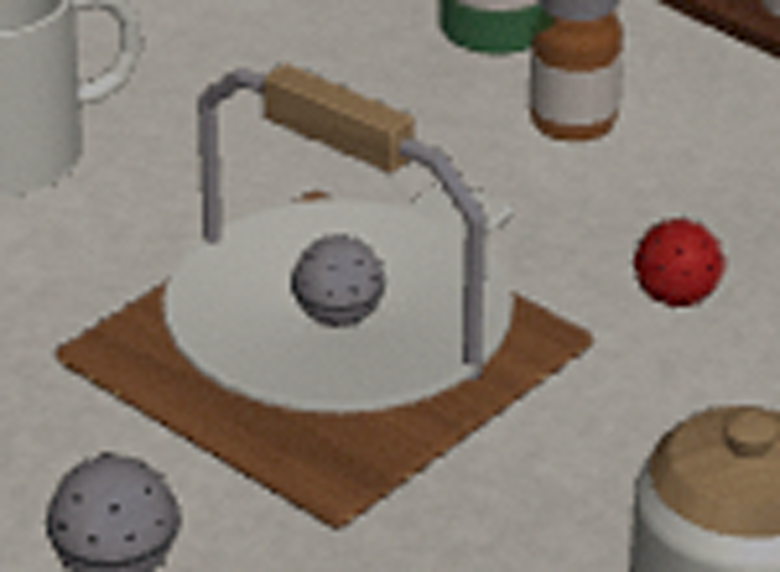

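The crops confirm the choice: the ball under the arch is grey, pierced and clearly smaller than the grey one at lower left; the grip's top corners in the side crop are at (283,64), (413,127), (390,140) and (265,82). Next I measure the grip from those corners and look closer at the button.

```bash
python3 - <<'E'
from h import *
s=load('scene');d=load('side')
S=lambda u,v:(270+(u+.5)/6-.5,190+(v+.5)/6-.5); D=lambda u,v:(255+(u+.5)/5.2-.5,235+(v+.5)/5.2-.5)
a=[atz(s,*S(*p),134)[:2] for p in [(257,110),(352,200),(350,210)]]
b=np.array([atz(d,*D(*p),134)[:2] for p in [(283,64),(413,127),(390,140),(265,82)]])
print(np.round(a,1));print(b.round(1),b.mean(0).round(1))
# ball top / dish: board corners at z=8
print('board s',[atz(s,*S(*p),8)[:2].round(1) for p in [(332,126),(552,322),(303,510),(82,299)]])
print('board d',[atz(d,*D(*p),8)[:2].round(1) for p in [(57,352),(340,526),(592,340)]])
print('lip s',atz(s,*S(155,412),28).round(1), [atz(s,*S(*p),28)[:2].round(1) for p in [(128,392),(180,434)]])
a=cv2.resize(s['pixels'][330:375,430:490],None,fx=6.5,fy=6.5,interpolation=cv2.INTER_CUBIC)
b=cv2.resize(d['pixels'][187:232,150:210],None,fx=6.5,fy=6.5,interpolation=cv2.INTER_CUBIC)
cv2.imwrite('pics/c3.png',np.hstack([a,b]))
E
```

```text
[[ 540.3 -159.8]
 [ 537.9  -91. ]
 [ 542.2  -87.1]]
[[ 537.1  -98.8]
 [ 542.1 -171.4]
 [ 528.6 -171.6]
 [ 522.1 -103.9]] [ 532.5 -136.4]
board s [array([ 456.3, -210.3]), array([446.8, -46.5]), array([609.9, -35.6]), array([ 621.3, -199.9])]
board d [array([441.1, -54.7]), array([ 450.1, -223. ]), array([ 614.5, -211.5])]
lip s [ 639.6 -112.2   28. ] [array([ 643. , -129.3]), array([637.6, -94.8])]
```

View pics/c3.png

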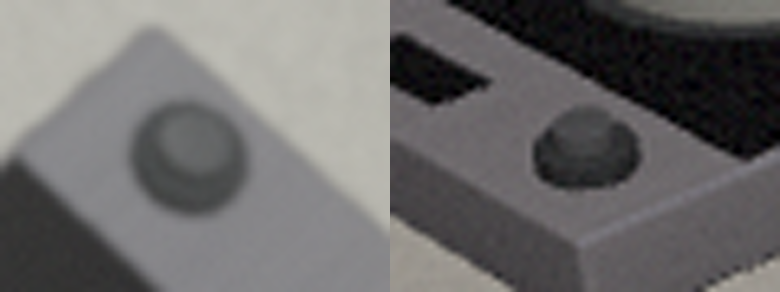

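The button's top face is at about scene (459.3,351.9) and side (179.2,205.5). The fixed cameras differ by several mm, so I refine with the wrist camera from above.

move_arm(
  steps=[38,-31,0,0,0,0,0,38,-31,0,0,0,0,0,38,-31,0,0,0,0,0,38,-31,0,0,0,0,0,38,-31,0,0,0,0,0,38,-31,0,0,0,0,0,0,0,0,0,0,0,0,0,0,0,0,0,0,0],
  squeeze=40,
)

```text
t: 1.1
eef_pos: [488.0, 382.2, 230.7]
orientation: [-0.001, 0.213, 0.977, -0.0]
wrist_force: [0.4, -0.0, 0.5]
finger_gap: 0.005
grasp_force: 0.0
```

```bash
python3 - <<'E'
from h import *
c=snap('wrist','w1.png')
o=observe();print(o['t'],o['eef_pos'],o['finger_gap'],o['wrist_force'],o['q'])
E=c['extrinsics'];print((-E[:3,:3].T@E[:3,3]).round(1),E[:3,:3].round(2))
E
```

```text
1.15 [487.61779158 382.62391519 230.87734096] 0.0032080578125623415 [-0.67106524  0.12582846  0.34079593] [ 5.45133827e-01  4.14011226e-02  1.62529075e+00  4.30991904e-04
  1.47575482e+00 -5.96671341e-01]
[419.8 413.  373.8] [[ 0.42  0.91 -0.  ]
 [-0.87  0.4  -0.3 ]
 [-0.27  0.12  0.95]]
```

View pics/w1.png

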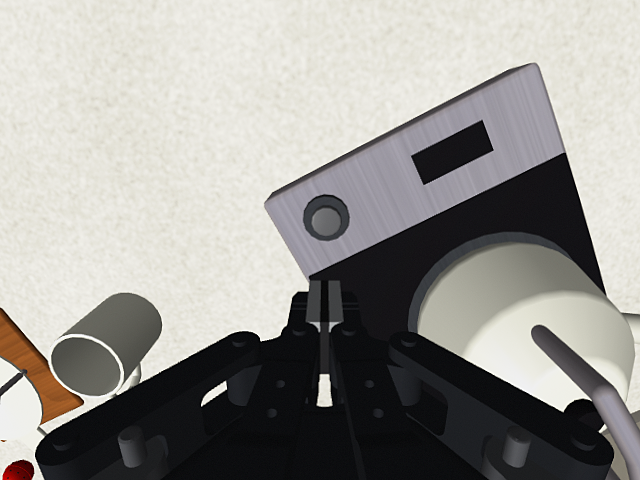

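The wrist view shows the button's top face centred at (325,221), with the closed fingertips at about (325,282).

```bash
python3 - <<'E'
from h import *
c=load('wrist');s=load('scene');d=load('side')
print(atz(c,325,221,72),dep(c,325,221,3),'mug rim',atz(c,87,365,90))
p=cloud(c);g=p[150:270,250:400].reshape(-1,3);m=(g[:,2]>69)&(g[:,2]<76);print(m.sum(),g[m].mean(0),g[m].min(0),g[m].max(0))
print(atz(s,459.3,351.9,72),atz(d,179.2,205.5,72))
E
```

```text
[495.66715711 378.89508483  72.        ] [495.56675877 378.94025682  72.39927255] mug rim [527.51046531 100.5668069   90.        ]
692 [496.19703844 379.78885554  72.0964753 ] [483.20536557 366.12470667  69.23528195] [509.92395328 392.93203954  74.10768486]
[500.58445914 382.17713711  72.        ] [495.65293268 376.28648756  72.        ]
```

move_arm(
  steps=[8,-3,-50,0,0,0,0,0,0,-60,0,0,0,0,0,0,-38,0,0,0,0,0,0,0,0,0,0,0,0,0,-7,0,0,0,0,0,0,-4,0,0,0,0,0,0,-3,0,0,0,0,0,0,-1,0,0,0,0],
)

```text
t: 2.15
eef_pos: [497.3, 379.9, 69.7]
orientation: [0.001, 0.213, 0.977, 0.001]
wrist_force: [0.5, 0.7, 1.6]
finger_gap: 0.002
grasp_force: 1.3
```

move_arm(
  steps=[0,0,-2,0,0,0,0,0,0,-2,0,0,0,0,0,0,-1,0,0,0,0,0,0,0,0,0,0,0],
)

```text
t: 2.65
eef_pos: [497.4, 379.9, 65.9]
orientation: [0.001, 0.213, 0.977, 0.001]
wrist_force: [-2.1, -0.3, 11.8]
finger_gap: 0.0
grasp_force: 6.0
```

move_arm(
  steps=[0,0,-1,0,0,0,0,0,0,0,0,0,0,0],
)

```text
t: 2.9
eef_pos: [497.4, 379.9, 65.8]
orientation: [0.001, 0.213, 0.977, 0.001]
wrist_force: [-5.3, -1.5, 16.5]
finger_gap: -0.002
grasp_force: 8.1
```

The button bottomed out: the TCP stalled at 65.8 while the force rose past 5 N. I release it and move to a look-point over the dish.

move_arm(
  steps=[0,0,6,0,0,0,0,0,0,10,0,0,0,0,0,0,60,0,0,0,0,0,0,60,0,0,0,0,0,-20,60,0,0,-0.17,0,4,-55,10,0,0,-0.17,0,4,-55,0,0,0,-0.17,0,4,-55,0,0,0,-0.17,0],
)

```text
t: 3.9
eef_pos: [507.7, 192.5, 267.0]
orientation: [-0.0, 0.529, 0.849, -0.001]
wrist_force: [0.9, -0.7, -0.2]
finger_gap: 0.002
grasp_force: 0.0
```

```bash
python3 - <<'E'
from h import *
c=snap('scene');a=cv2.resize(c['pixels'][330:375,430:490],None,fx=6.5,fy=6.5,interpolation=cv2.INTER_CUBIC);d0=dep(c,459,352,1);print(d0,observe()['eef_pos'])
E
```

```text
[500.11213955 381.42715857  69.42422505] [508.26099062 187.00756511 266.72625134]
```

move_arm(
  steps=[4,-55,0,0,0,-0.17,0,4,-55,0,0,0,-0.17,0,4,-58,0,0,0,0,0,4,-58,0,0,0,0,0,4,-58,0,0,0,0,0,4,-58,0,0,0,0,0,4,-58,0,0,0,0,0,0,0,0,0,0,0,60],
)

```text
t: 4.95
eef_pos: [535.2, -208.8, 266.1]
orientation: [-0.001, 0.665, 0.747, -0.001]
wrist_force: [-0.3, 0.7, -0.1]
finger_gap: 0.197
grasp_force: 0.0
```

```bash
python3 - <<'E'
from h import *
c=snap('wrist','w2.png')
o=observe();print(o['t'],o['eef_pos'],o['orientation'],o['finger_gap'],o['q'])
E
```

```text
5.0 [ 535.460736   -206.88050705  266.25377507] [-1.57122703e-03  6.64205368e-01  7.47548397e-01 -3.91832079e-04] 0.2939255364659439 [-4.98289514e-01 -8.45826217e-02  1.69060956e+00 -5.26622775e-05
  1.53880398e+00 -6.16221073e-01]
```

View pics/w2.png

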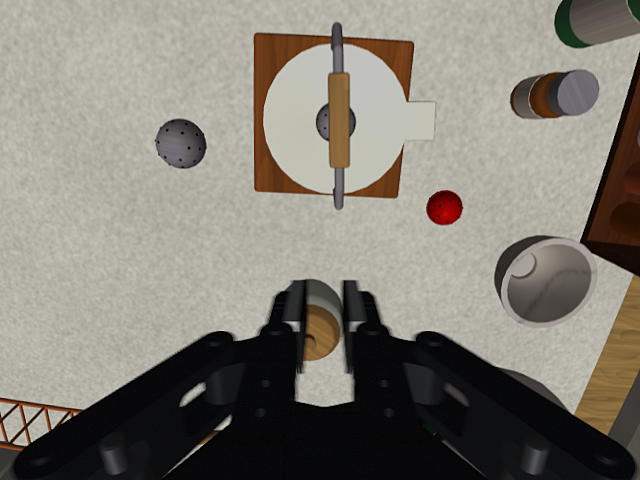

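The wrist view shows the grip's top at corners (329,73), (349,73), (349,167), (329,167), the ball at (336,124) and the lip end from (435,102) to (434,140). The button's depth reads as it did before the press, so it has sprung back.

```bash
python3 - <<'E'
from h import *
c=load('wrist')
g=np.array([atz(c,u,v,134) for u,v in [(329,73),(349,73),(349,167),(329,167)]]);print(g.round(1),g.mean(0).round(1), np.degrees(np.arctan2(*( (g[0]+g[1]-g[2]-g[3])[:2]*[-1,1]))))
P=cloud(c)[60:180,315:362].reshape(-1,3);P=P[(P[:,2]>126)&(P[:,2]<140)]
r=cv2.minAreaRect(P[:,:2].astype(np.float32));print(r,P.mean(0).round(1))
l=np.array([atz(c,u,v,28) for u,v in [(435,102),(434,140)]]);print('lip',l.round(1),l.mean(0))
print('ball',atz(c,336,124,38))
print('board',[atz(c,u,v,8)[:2].round(1) for u,v in [(255,33),(413,42),(398,197),(255,190)]])
# dish rim circle fit
m=((c['pixels'].min(2)>175)&(cloud(c)[...,2]>15)&(cloud(c)[...,2]<35)).astype(np.uint8)
q=cloud(c)[m>0];q=q[np.hypot(q[:,0]-538,q[:,1]+130)<115];print(len(q),cv2.minEnclosingCircle(q[np.abs(q[:,0]-538)<50][:,:2].astype(np.float32)))
R=observe();print(R['eef_pos'].round(1))
import scipy.spatial.transform as t
M=t.Rotation.from_quat(R['orientation'],scalar_first=True).as_matrix();print(M.round(3),np.degrees(np.arctan2(M[1,1],M[0,1])))
E
```

```text
[[ 526.2  -97.6  134. ]
 [ 540.8  -95.9  134. ]
 [ 550.  -163.8  134. ]
 [ 534.4 -165.6  134. ]] [ 537.8 -130.7  134. ] 7.254363536053953
((537.7689208984375, -130.9849853515625), (15.512285232543945, 89.38607025146484), 7.751987457275391) [ 537.5 -130.2  133.6]
lip [[ 638.2  -98.    28. ]
 [ 644.8 -136.    28. ]] [ 641.52385364 -117.00000672   28.        ]
ball [ 538.55269263 -132.31938743   38.        ]
board [array([444.1, -50.5]), array([609.3, -39.9]), array([ 621.9, -205.2]), array([ 454.6, -216.3])]
14471 ((537.5213623046875, -130.4773406982422), 75.4996337890625)
[ 535.5 -206.9  266.3]
[[-0.118  0.993 -0.003]
 [ 0.993  0.118  0.002]
 [ 0.002 -0.003 -1.   ]] 6.757222018796265
```

move_arm(
  steps=[1,38,-30,0,0,0.013,60,0,37,-30,0,0,0,60,0,0,-40,0,0,0,60,0,0,0,0,0,0,60,0,0,0,0,0,0,60],
)

```text
t: 5.62
eef_pos: [537.9, -130.3, 168.9]
orientation: [0.001, 0.658, 0.753, 0.0]
wrist_force: [-0.4, 0.8, -0.5]
finger_gap: 0.705
grasp_force: 0.0
```

```bash
python3 - <<'E'
from h import *
R=observe()
import scipy.spatial.transform as t
M=t.Rotation.from_quat(R['orientation'],scalar_first=True).as_matrix();print(R['t'],R['eef_pos'].round(2),M.round(4),np.degrees(np.arctan2(M[1,1],M[0,1])),R['finger_gap'])
c=load('scene');d=load('side')
for n,c in (('s',c),('d',d)):
    P=cloud(c).reshape(-1,3);P=P[(np.hypot(P[:,0]-530,P[:,1]-100)<75)&(P[:,2]>82)&(P[:,2]<98)];r=np.hypot(P[:,0]-530,P[:,1]-100)
    print(len(P),P.mean(0),cv2.minEnclosingCircle(P[r<48][:,:2].astype(np.float32)))
E
```

```text
5.625 [ 537.88 -130.3   168.91] [[-1.343e-01  9.909e-01  1.100e-03]
 [ 9.909e-01  1.343e-01 -4.000e-04]
 [-6.000e-04  1.000e-03 -1.000e+00]] 7.719086061928354 0.7048675640709277
153 [529.10902669 102.04468979  86.51268686] ((528.1994018554688, 102.25138854980469), 42.637577056884766)
226 [526.70918183  92.79365274  86.94034711] ((528.4710693359375, 94.95779418945312), 42.829166412353516)
```

move_arm(
  steps=[0,0,-30,0,0,0,60,0,0,-25,0,0,0,60,0,0,-10,0,0,0,50,0,0,0,0,0,0,40,0,0,0,0,0,0,30,0,0,0,0,0,0,24,0,0,0,0,0,0,20,0,0,0,0,0,0,18],
  squeeze=50,
)

```text
t: 6.62
eef_pos: [537.5, -130.6, 102.9]
orientation: [0.0, 0.658, 0.753, 0.0]
wrist_force: [0.2, 0.5, 0.0]
finger_gap: 0.206
grasp_force: 0.0
```

move_arm(
  steps=[0,0,0,0,0,0,16,0,0,0,0,0,0,14,0,0,0,0,0,0,10,0,0,0,0,0,0,5,0,0,0,0,0,0,5,0,0,0,0,0,0,5],
)

```text
t: 7.38
eef_pos: [537.3, -130.7, 102.8]
orientation: [-0.0, 0.658, 0.753, -0.0]
wrist_force: [-4.9, -0.1, 4.4]
finger_gap: 0.18
grasp_force: 49.9
```

move_arm(
  steps=[0,0,1,0,0,0,5,0,0,2,0,0,0,5,0,0,3,0,0,0,5,0,0,4,0,0,0,5,0,0,4,0,0,0,5,0,0,3,0,0,0,5,0,0,2,0,0,0,5,0,0,1,0,0,0,5],
)

```text
t: 8.38
eef_pos: [537.5, -130.6, 122.8]
orientation: [0.0, 0.658, 0.753, 0.0]
wrist_force: [-1.4, -0.5, -3.5]
finger_gap: 0.176
grasp_force: 48.7
```

```bash
python3 - <<'E'
from h import *
snap('wrist','w3.png');c=snap('side');R=observe();print(R['eef_pos'],R['wrist_force'],R['moment'])
w=load('wrist')['pixels'];a=cv2.resize(c['pixels'][215:335,250:410],None,fx=5,fy=5,interpolation=cv2.INTER_CUBIC)
cv2.imwrite('pics/c4.png',np.hstack([cv2.resize(w,(440,330)),cv2.resize(a[:,60:720],(360,330))]))
E
```

```text
[ 537.42626768 -130.63168305  122.64428805] [ 0.13914853  0.58887127 -3.31827114] [-0.01250825  0.00742915 -0.03171091]
```

View pics/c4.png

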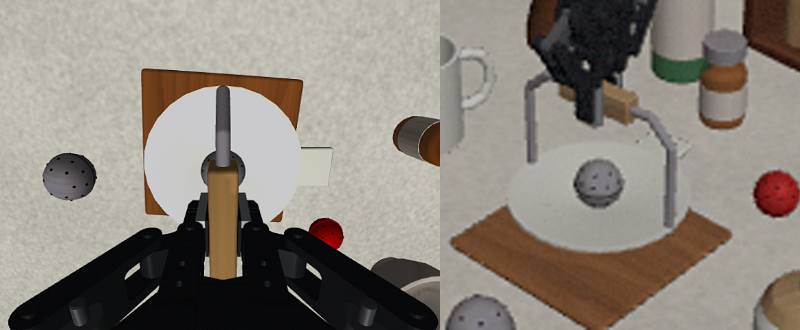

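The dish hangs level about 2 cm up in the fingers, with the ball centred under the grip (left crop about (222,170), right crop about (600,183)). I continue the lift to 80 mm.

move_arm(
  steps=[0,0,3,0,0,0,5,0,0,6,0,0,0,5,0,0,9,0,0,0,5,0,0,12,0,0,0,5,0,0,12,0,0,0,5,0,0,9,0,0,0,5,0,0,6,0,0,0,5,0,0,3,0,0,0,5],
)

```text
t: 9.48
eef_pos: [537.5, -130.6, 183.0]
orientation: [0.0, 0.658, 0.753, 0.0]
wrist_force: [-0.1, 0.1, -3.9]
finger_gap: 0.182
grasp_force: 48.8
```

move_arm(
  steps=[0,0,0,0,0,0,5,0,0,0,0,0,0,5,0,0,0,0,0,0.01,5,0,0,0,0,0,0.03,5,0,0,0,0,0,0.05,5,0,0,0,0,0,0.07,5,0,0,0,0,0,0.08,5,0,0,0,0,0,0.09,5],
)

```text
t: 10.48
eef_pos: [537.4, -130.6, 182.5]
orientation: [-0.0, 0.524, 0.852, -0.0]
wrist_force: [0.3, 0.3, -2.9]
finger_gap: 0.174
grasp_force: 48.8
```

move_arm(
  steps=[0,0,0,0,0,0.1,5,0,0,0,0,0,0.1,5,0,0,0,0,0,0.1,5,0,0,0,0,0,0.1,5,0,0,0,0,0,0.1,5,0,0,0,0,0,0.1,5,0,0,0,0,0,0.1,5,0,0,0,0,0,0.1,5],
)

```text
t: 11.48
eef_pos: [537.4, -130.6, 182.5]
orientation: [-0.0, 0.151, 0.989, 0.0]
wrist_force: [0.4, -0.3, -3.8]
finger_gap: 0.182
grasp_force: 48.8
```

move_arm(
  steps=[0,0,0,0,0,0.09,5,0,0,0,0,0,0.08,5,0,0,0,0,0,0.07,5,0,0,0,0,0,0.05,5,0,0,0,0,0,0.03,5,0,0,0,0,0,0.02,5,0,0,0,0,0,0.01,5,0,0,0,0,0,0,5],
)

```text
t: 12.48
eef_pos: [537.4, -130.6, 182.6]
orientation: [0.0, -0.022, 1.0, -0.0]
wrist_force: [-0.2, -0.0, -3.7]
finger_gap: 0.177
grasp_force: 48.8
```

```bash
python3 - <<'E'
from h import *
from scipy.spatial.transform import Rotation as t
w=snap('wrist','w4.png')['pixels'];c=snap('side');R=observe()
M=t.from_quat(R['orientation'],scalar_first=True).as_matrix();print(R['t'],R['eef_pos'],np.degrees(np.arctan2(M[1,1],M[0,1])),M[:,2].round(4),R['wrist_force'],R['moment'])
a=c['pixels'][180:300,230:390]
cv2.imwrite('pics/c5.png',np.hstack([cv2.resize(w,(440,330)),cv2.resize(a,(360,330))]))
E
```

```text
12.575 [ 537.43428741 -130.63894362  182.62028064] 92.47045806793128 [ 1.e-04 -0.e+00 -1.e+00] [-0.74859624 -0.22886209 -4.05252983] [ 0.0107713   0.05157081 -0.01258125]
```

View pics/c5.png

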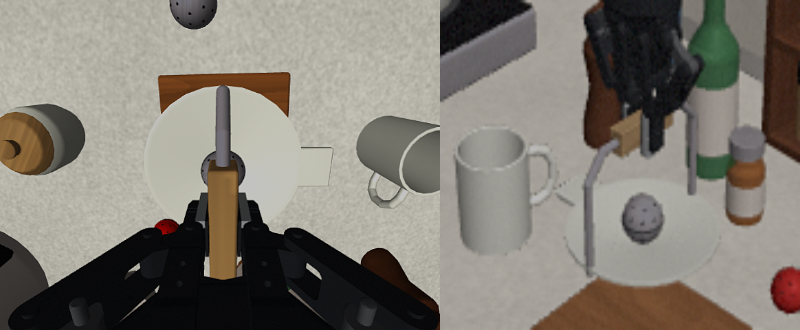

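The lip at wrist-crop (315,167) points straight at the mug, the ball is centred under the grip and the dish is level. I let it settle and hand in.

move_arm(
  steps=[0,0,0,0,0,0,5,0,0,0,0,0,0,5,0,0,0,0,0,0,5,0,0,0,0,0,0,5,0,0,0,0,0,0,5,0,0,0,0,0,0,5],
)

```text
t: 13.32
eef_pos: [537.4, -130.6, 182.6]
orientation: [0.0, -0.022, 1.0, 0.0]
wrist_force: [-0.1, 0.2, -4.1]
finger_gap: 0.181
grasp_force: 48.8
```

```bash
python3 -c "
from station import *
print(sign_off())"
```

```text
the job is handed in; nothing more can be done
None
```

The job is handed in: I pressed the start button fully down and it sprang back, then lifted the tea dish 8 cm and turned it about 85° so its lip points at the mug; it is held level with the ball in the middle, at 13.3 s of the allowed 51 s.

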